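# Hang the finds pail on the weighing stand

## Robot

A 7-joint arm with a two-finger parallel gripper is mounted at the origin on the work surface. World frame = base frame: x ahead of the robot, y to its left, z up, the work surface at z = 0. Lengths are in m, angles in rad, forces in N, time in s.
With the tool pointing down it reaches from about 0.4 to 0.85 m from the base axis. Payload 10.4 kg.
Tool frame: the origin (TCP) lies on the mounting face of the last link; the fingertips stand 173 mm ahead of it and the grasp point (between the pads) lies 155 mm ahead of it (manip.tip_extent is the distance from the TCP to the fingertips, in m); z points along the fingers, y is the line along which they close (so a half turn about z gives the same grasp; the last joint's range is limited). The gripper opens to 85 mm and grips with 20 to 120 N. Pads are 22 mm wide; open, the fingers measure 114 mm over their backs; the gripper's body (76 mm by 85 mm) begins 54 mm behind the grasp point. The pads swing forward as they close: fully open they stand 13 mm farther back than shut.
Start: joints at [1.246, 0.332, -0.065, 1.46, 0.022, 1.35, -0.088], TCP at [0.186, -0.597, 0.405] pointing down, gripper open.
Joint ranges: [-2.6, 2.6], [-0.5, 2.12], [-1.47, 1.34], [0.16, 2.42], [-1.27, 4.41], [0.06, 2.06], [-2.6, 2.6]. Speed limits (rad/s): [2.22, 2.22, 2.79, 2.79, 3.14, 3.14, 3.14].

## Interface

Orientations are given as a unit quaternion [x, y, z, w].
In Python, from workcell import manip gives the robot as it stands.
- The arm moves only by the tool move_arm, never from a script. Its argument "plan" is one flat list of numbers, 7 for each row, row after row: the turn, a rotation vector about the tool's x, y, z in rad, then the shift along the tool's x, y, z in m, then the finger opening in m, from 0 to 0.0854. In form: [ax, ay, az, dx, dy, dz, gripper, ax, ay, az, dx, dy, dz, gripper, ...]. A call has 1 to 12 rows; each row is the pose to reach, as a shift and turn from the pose commanded when the call began, along the tool's axes at that moment; what a row does not reach only later rows make up. A row lasts 1/8 s, in which the tool goes at most 62.5 mm and 10.7 degrees, less where a joint would pass 70% of its speed; a pose out of reach is approached as far as the arm can. A call with a gripper value outside its range is refused whole. The fingers move at their own pace and stop on an object; "squeeze" is the grip in N (left out, the last holds). Time passes only in rows, so rows that repeat a pose let the fingers close. It gives the time, the measured TCP pose, the force, the opening and the grip force at its end, in the units of the state.
- manip.get_obs(): the state, without advancing time (a new reading comes with each control period).
- manip.camera(name): name is "scene" or "top" or "wrist"; returns a dict with "color" (384x512x3 uint8, red, green, blue), "fx", "fy", "cx", "cy" (pixels), "cam_to_world" (4x4, takes a point from camera to world coordinates); the wrist camera has in their place "mount" (4x4, takes a point from camera to tool coordinates, whose origin is the TCP and whose axes are the flange's). Camera axes: x right, y down, z forward; pixel columns grow to the right and rows downward; lengths in m; the calibration is good to about 2 mm. A picture is of the moment at which its call begins: read the wrist's pose just before it. There is no depth.
- manip.hand_in(): hands the job in; it is judged then, once.
Trained networks look in a picture, given as the dict that the camera call returned (one of the last four; its "shot" number tells which), for a name from the list of things; names that differ only in an ending like _2 or _b are one class to them, and where a whole thing is asked for, a point or a joint stands for the part that bears it (a point fixed in the world has none). Each returns a list of dicts, best first, with "conf" (0 to 1); they miss things now and then, are a little off and sometimes report something else, mostly with a low value. They report only what shows in the picture. A call takes as long as a camera call.
- manip.look_for(picture, label): "position" ([x, y, z] in m, in the coordinates of the camera as it stood for that picture, good to about 4 mm: the middle of the surface that is visible of it).
- manip.silhouettes(picture, label): "pixels" (384x512 bool, what is visible of it).
- manip.tip_of(picture, label): "position" ([x, y, z] in m, in the coordinates of the camera as it stood for that picture, good to about 4 mm: a listed point, or the origin of a listed thing).
The state is a dict: "clock": time; "joint_pos": joint angles; "joint_velocities": joint speeds; "tau": joint torques, N m; "position": TCP position; "ee_rot": TCP orientation; "ft_force": force on the tool from outside, world axes, zero at the start; "torque": the same for the moment, N m; "grip_width": opening from 0.0 (shut) to 1.0 (fully open); "grasp_force": force on a finger pad.
Only numpy, scipy, OpenCV 4.12 (cv2) and the standard library are available. Lean on these libraries where they do the work, as an engineer would, in place of code of your own. Each camera call takes 0.05 s, during which the arm holds its last target. There are 200 camera calls.

## Task

Raise the folded-down wire bail of the small steel pail until it is upright, with the pail left standing where it is. Then lift the pail by its bail and hang it on the weighing stand over the green tray, pressing the bail wire gently down past both spring gates until they snap shut above it; do not overload the sprung yoke (at most 28 N on it). Let go with the pail hanging still and level, and leave the beaker, bottle and brush alone.

Things in the scene. Friction and masses are not known exactly. Their poses are not given: they have to be found in the camera images.
- pail_mid (a point): small open steel pail, 80 mm high, 74 mm across at the foot and 88 mm at the rim, about 0.3 to 0.55 kg, holding a few sherds; loose on the table. The point is on its centre line, 40 mm above its underside. z is up; its x axis is level and points away from the side to which the bail is folded; y runs along the bail's hinge line.
- bail (a joint): angle of the pail's bail about the hinge line through two ears, 68 mm above the pail's underside: 0 = upright, about +1.6 = folded level to the pail's -x side. Lightly stiff: it stays where it is left. Wire 5 mm thick, 102 mm wide over the ears, its straight top bar 90 mm from the hinge line. Forcing it off its arc drags or tips the pail.
- bail_grip (a point): centre of the wooden grip sleeve in the middle of the bail's top bar: 10 mm thick, 34 mm long along the bar (the pail's y); the wire turns freely inside it. Bare 5 mm wire for 26 mm beyond either end. With the bail folded, there are about 40 mm between the sleeve and the pail's wall.
- stand: fixed weighing stand: green drip tray 170 mm square, rim 26 mm high, with a white post 28 x 40 mm standing 132 mm behind the tray's centre, ending 13 mm above the yoke's seat. Origin: on the table under the seat; x points to the post. Its sprung yoke sinks straight down on a spring, about 2.5 mm per newton, to a hard bottom stop 45 mm below rest (about 19 N).
- yoke: yoke: two upright plates 8 mm thick, 52 mm clear between them, joined only by a bar 100 mm behind. Each has a slot 12 mm wide, open at the top with a flared mouth. Origin: midway between the slots, at the wire's centre line when it rests on their floors (235 mm at rest above table). x to the post, y across the plates (wire lies along y), z up. Mouths end 31 mm above it, plates 14 mm below.
- gate_a (a joint): spring gate in the yoke's +y plate: a 4 mm pin hinged 17 mm above the seat at the slot's back, level across the slot at 0. Wire pressed down from above swings it down (+, rad); once past (about 1.0) it snaps back to 0 above the wire. The pail's weight alone does not open the gates; both together need 9 to 16 N, so the yoke sinks 20 to 38 mm before they let it through.
- gate_b (a joint): the same gate in the yoke's -y plate
- beaker: glass beaker, 84 mm wide, 100 mm high, loose; origin at the centre of its underside; leave alone
- bottle: clear bottle with a blue cap, 64 mm wide, 170 mm high, loose; origin at the centre of its underside; leave alone
- brush: flat brush with a wooden handle, about 200 mm long, lying on the table, loose; leave alone

How it is judged:
By the outcome, as a careful person would: the job done as asked, in the order asked, and still so for the second after the job is handed in, with the robot touching nothing.
It also fails if it takes over 72 s, if anything falls off the work surface, if the arm or the gripper's body presses on something with over 40 N, if the wrist force passes 120 N, or if a joint passes its speed limit or range.

## Working session

There is one attempt and no reset: what is moved stays moved. The work goes in short steps, Python scripts to look and compute and a tool call to move; the robot and the scene stay as the last step left them, time stands still between calls to the robot, and variables do not carry over. Pictures are saved under pics/ and viewed, at most 10 in all, crops included, and the job is handed in when it is done.

Besides the shell and the picture viewer there is one more tool, called after "Call:" as a command line: name --argument value ..., lists and objects as JSON in quotes. move_arm: Moves the arm, as the interface text tells. Its arguments: {"type":"object","properties":{"plan":{"type":"array","items":{"type":"number"}},"squeeze":{"type":"number"}},"required":["plan"]}

```bash
mkdir -p pics; cat > h.py <<'E'
import numpy as np, cv2
from workcell import manip
from scipy.spatial.transform import Rotation as R
def T():
    o=manip.get_obs(); M=np.eye(4); M[:3,:3]=R.from_quat(o["ee_rot"]).as_matrix(); M[:3,3]=o["position"]; return M
def shot(n):
    t=T(); p=manip.camera(n); C=p["cam_to_world"] if "cam_to_world" in p else t@p["mount"]
    return p,np.array(C)
def w(C,p): return (C@np.r_[p,1])[:3]
def proj(p,C,x):
    c=(np.linalg.inv(C)@np.r_[x,1])[:3]; return p["fx"]*c[0]/c[2]+p["cx"],p["fy"]*c[1]/c[2]+p["cy"]
def save(p,n): cv2.imwrite("pics/"+n,p["color"][:,:,::-1])
E
python3 - <<'E'
from h import *
np.set_printoptions(precision=4,suppress=True)
o=manip.get_obs(); print(o); print(T())
ims=[]
for n in ["scene","top"]:
    p,C=shot(n); ims.append(p["color"])
    print(n,p["fx"],C.tolist())
    for l in ["pail_mid","bail_grip","stand","yoke","gate_a","beaker","bottle","brush"]:
        r=manip.tip_of(p,l) if l!="gate_a" else manip.look_for(p,l)
        print(l,[(w(C,x["position"]).round(4),round(x["conf"],2)) for x in r[:2]])
    save(p,n+"0.png")
E
```

```text
{'clock': 0.0, 'joint_pos': array([ 1.2464,  0.3329, -0.0647,  1.461 ,  0.0216,  1.3499, -0.0885]), 'joint_velocities': array([-0.0002,  0.0014,  0.0006, -0.0017, -0.0015, -0.0005,  0.0009]), 'tau': array([  0.0013, -62.5447,   0.0494, -39.1606,   0.016 ,   0.01  ,
         0.    ]), 'position': array([ 0.1857, -0.5966,  0.4039]), 'ee_rot': array([ 0.9886,  0.1503, -0.0001, -0.0007]), 'ft_force': array([-0.2894,  0.6132,  0.252 ]), 'torque': array([ 0.0053, -0.002 ,  0.0313]), 'grasp_force': 0.0, 'grip_width': 1.0010494242656123}
[[ 0.9548  0.2972 -0.0005  0.1857]
 [ 0.2972 -0.9548  0.0013 -0.5966]
 [-0.0001 -0.0014 -1.      0.4039]
 [ 0.      0.      0.      1.    ]]
scene 351.2103788382269 [[0.4962487833359439, 0.5573041453566489, -0.6656945505304145, 1.3159928486475483], [0.8681771223371536, -0.3164563898912072, 0.38226147797993326, -0.3616422953324353], [0.0023726120572713735, -0.7676375725987618, -0.640879807644699, 0.8133792537865637], [0.0, 0.0, 0.0, 1.0]]
pail_mid [(array([ 0.5876, -0.1916,  0.0393]), 0.88), (array([ 0.5038, -0.1554,  0.0909]), 0.35)]
bail_grip [(array([ 0.49
[... 398 characters left out ...]
], [-0.9998787725912027, -0.015568046732192531, 0.0002757579634122225, 0.002206939917234102], [0.0020311321732806014, -0.14797024809730838, -0.9889897270346724, 1.3878739669329034], [0.0, 0.0, 0.0, 1.0]]
pail_mid [(array([ 0.5852, -0.1886,  0.0395]), 0.65)]
bail_grip [(array([ 0.5059, -0.1607,  0.0893]), 0.63)]
stand [(array([0.5838, 0.163 , 0.0004]), 0.75), (array([ 0.5554, -0.4253, -0.0043]), 0.57)]
yoke [(array([0.5848, 0.161 , 0.2353]), 0.6), (array([ 0.526 ,  0.4139, -0.0001]), 0.16)]
gate_a []
beaker [(array([0.7663, 0.0285, 0.0007]), 0.59)]
bottle [(array([ 0.5244,  0.4111, -0.003 ]), 0.61)]
brush [(array([ 0.5577, -0.4254, -0.0011]), 0.82), (array([ 0.5239,  0.4146, -0.0018]), 0.44)]
```

```bash
python3 -c "
import cv2,numpy as np
a=cv2.imread('pics/scene0.png');b=cv2.imread('pics/top0.png')
b=cv2.resize(b[100:340,110:430],None,fx=2,fy=2) if 0 else b
cv2.imwrite('pics/both.png',np.vstack([cv2.resize(a,(400,300)),cv2.resize(b,(400,300))]))"
```

```text
(no output)
```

View pics/scene0.png

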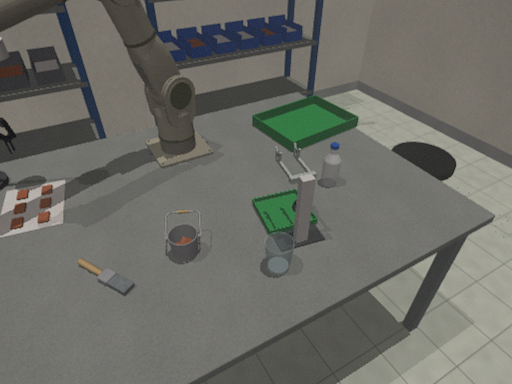

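View pics/top0.png

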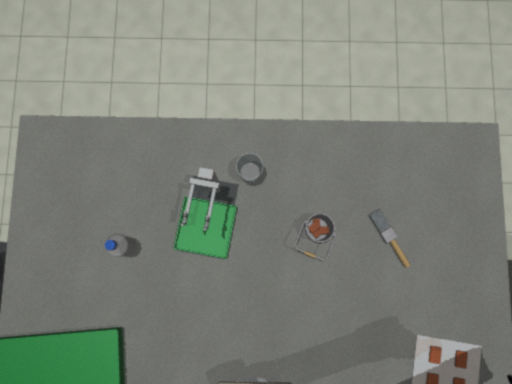

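The scene view shows the pail at (183,243), with its bail leaning toward the robot and the grip at (183,213). The stand's yoke is at (290,165), with its post behind it at (303,205). The top view shows the pail at (320,228), the grip at (310,254) and the stand at about (205,225), turned about -8°. I'll go above the grip for a close look.

```bash
cat >> h.py <<'E'
def go(pos,yaw_y):
    """TCP target, tool down with tool y at azimuth yaw_y -> turn, shift in tool axes"""
    y=np.array([np.cos(yaw_y),np.sin(yaw_y),0]); z=np.array([0,0,-1.]); x=np.cross(y,z)
    Rt=np.c_[x,y,z]; t=T()
    return np.r_[R.from_matrix(t[:3,:3].T@Rt).as_rotvec(), t[:3,:3].T@(np.array(pos)-t[:3,3])].round(4)
E
python3 -c "
from h import *
print(go([.503,-.159,.39],-.355))"
```

```text
[ 1.000e-04  0.000e+00 -9.140e-01  4.330e-01 -3.237e-01  1.470e-02]
```

Call:
move_arm --plan '[0,0,-0.18,0.05,-0.037,0,0.035,0,0,-0.36,0.1,-0.075,0,0.035,0,0,-0.54,0.15,-0.112,0.015,0.035,0,0,-0.72,0.2,-0.15,0.015,0.035,0,0,-0.914,0.25,-0.187,0.015,0.035,0,0,-0.914,0.3,-0.224,0.015,0.035,0,0,-0.914,0.35,-0.262,0.015,0.035,0,0,-0.914,0.4,-0.3,0.015,0.035,0,0,-0.914,0.433,-0.324,0.015,0.035,0,0,-0.914,0.433,-0.324,0.015,0.035,0,0,-0.914,0.433,-0.324,0.015,0.035]' --squeeze 25

```text
clock: 2.28
position: [0.5026, -0.1593, 0.3896]
ee_rot: [0.821, 0.571, -0.0, 0.0]
ft_force: [-0.2, -1.3, 0.4]
grip_width: 0.411
grasp_force: 0.0
```

```bash
cat > look.py <<'E'
from h import *
import sys
np.set_printoptions(precision=4,suppress=True)
o=manip.get_obs(); print(o["clock"],o["position"],o["joint_pos"],o["grip_width"],o["ft_force"])
for k in range(2):
    p,C=shot("wrist")
    for l in sys.argv[2:]:
        print(l,[(w(C,x["position"]).round(4),round(x["conf"],2)) for x in manip.tip_of(p,l)[:2]])
save(p,sys.argv[1]+".png"); np.savez("pics/"+sys.argv[1],C=C,K=[p["fx"],p["fy"],p["cx"],p["cy"]])
E
python3 look.py w1 pail_mid bail_grip
```

```text
2.275 [ 0.5026 -0.1593  0.3896] [ 0.724   0.1691 -0.5556  1.7155  0.0932  1.2835 -0.2071] 0.4111151078550281 [-0.2377 -1.2995  0.4473]
pail_mid [(array([ 0.5862, -0.1845,  0.0415]), 0.56)]
bail_grip [(array([ 0.5049, -0.1569,  0.0954]), 0.68)]
pail_mid [(array([ 0.5873, -0.188 ,  0.0409]), 0.96)]
bail_grip [(array([ 0.5059, -0.1554,  0.0923]), 0.58)]
```

View pics/w1.png

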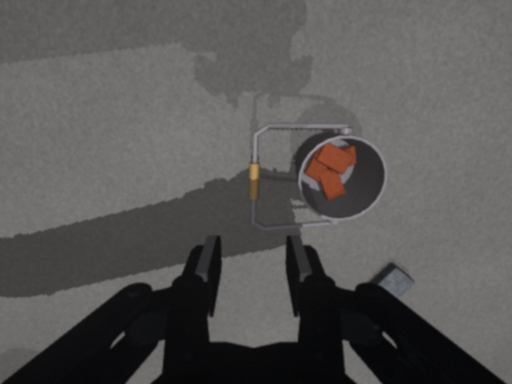

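The wrist view shows the grip sleeve at (254,181), with bare wire from (254,133) to (253,220). The ears are near (347,131) and (335,221), and the rim centre is at (342,177). The bar is aligned with the finger pads. I'll back-project these points.

```bash
cat >> h.py <<'E'
def ray(n,u,v,z):
    d=np.load("pics/"+n+".npz"); C=d["C"]; fx,fy,cx,cy=d["K"]
    r=C[:3,:3]@[(u-cx)/fx,(v-cy)/fy,1]; return C[:3,3]+r*(z-C[2,3])/r[2]
E
python3 -c "
from h import *
n='w1'
for nm,u,v,z in [('grip',254,181,.09),('bar1',254,133,.09),('bar2',253,220,.09),('ear1',347,131,.068),('ear2',335,221,.068),('rim',342,177,.08),('rimL',299,177,.08),('rimR',386,177,.08),('rimT',342,135,.08),('rimB',342,220,.08)]:
  print(nm,ray(n,u,v,z).round(4))
a=ray(n,254,133,.09)-ray(n,253,220,.09);print(np.linalg.norm(a),np.arctan2(-a[0],a[1]))
C=np.load('pics/w1.npz')['C'];print(C.round(3))
im=cv2.imread('pics/w1.png')[110:245,230:400];cv2.imwrite('pics/w1c.png',cv2.resize(im,None,fx=4,fy=4,interpolation=2))
"
```

```text
grip [ 0.5045 -0.158   0.09  ]
bar1 [ 0.5202 -0.1156  0.09  ]
bar2 [ 0.4895 -0.1956  0.09  ]
ear1 [ 0.605  -0.1481  0.068 ]
ear2 [ 0.5685 -0.2367  0.068 ]
rim [ 0.586  -0.1871  0.08  ]
rimL [ 0.5464 -0.1724  0.08  ]
rimR [ 0.6265 -0.2022  0.08  ]
rimT [ 0.5966 -0.1474  0.08  ]
rimB [ 0.574  -0.2318  0.08  ]
0.08566040223533017 -0.36723612959038443
[[ 0.937 -0.331 -0.11   0.532]
 [-0.349 -0.889 -0.295 -0.083]
 [-0.     0.315 -0.949  0.359]
 [ 0.     0.     0.     1.   ]]
```

View pics/w1c.png

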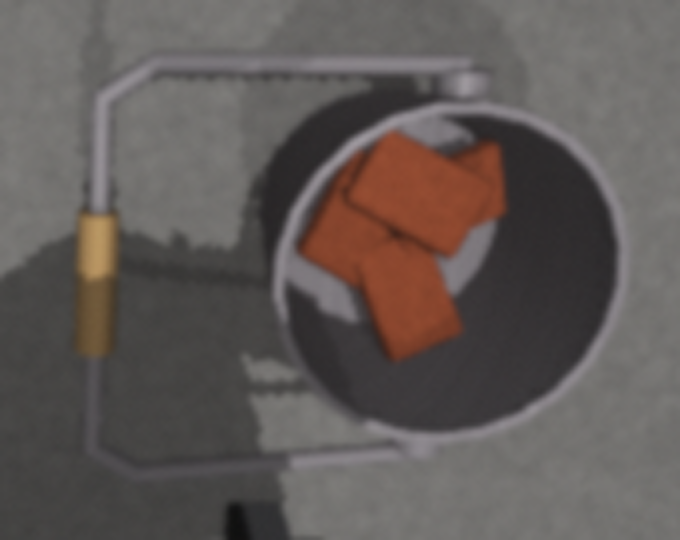

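Call:
move_arm --plan '[0,0,0.008,0.002,0.001,0.04,0.035,0,0,0.008,0.002,0.001,0.08,0.035,0,0,0.008,0.002,0.001,0.11,0.035,0,0,0.008,0.002,0.001,0.135,0.035,0,0,0.008,0.002,0.001,0.145,0.035,0,0,0.008,0.002,0.001,0.145,0.035,0,0,0.008,0.002,0.001,0.145,0.02,0,0,0.008,0.002,0.001,0.145,0.012,0,0,0.008,0.002,0.001,0.145,0.005,0,0,0.008,0.002,0.001,0.145,0.005,0,0,0.008,0.002,0.001,0.145,0.005]' --squeeze 25

```text
clock: 3.95
position: [0.5044, -0.1573, 0.2447]
ee_rot: [0.823, 0.568, -0.0, 0.0]
ft_force: [-2.3, -0.6, 1.1]
grip_width: 0.103
grasp_force: 24.3
```

```bash
python3 look.py w2 bail_grip pail_mid
```

```text
3.95 [ 0.5044 -0.1573  0.2447] [ 0.6847  0.3249 -0.5367  1.8692  0.1956  0.9995 -0.2987] 0.10336166126213095 [-2.2857 -0.6136  1.1077]
bail_grip [(array([ 0.5034, -0.154 ,  0.0937]), 0.71)]
pail_mid [(array([ 0.5871, -0.1877,  0.0398]), 0.92)]
bail_grip [(array([ 0.5059, -0.1578,  0.0945]), 0.91)]
pail_mid []
```

View pics/w2.png

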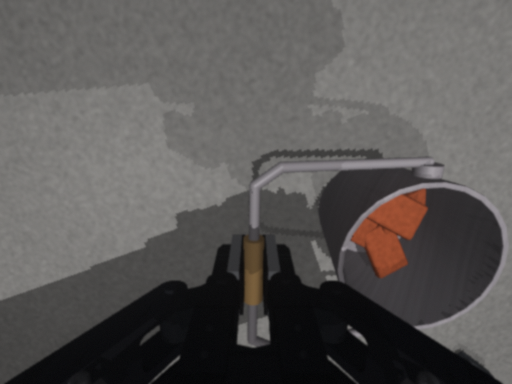

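The sleeve at about (253,270) is between the pads, and the bail and pail have not moved. I'll raise the bail along its arc in two parts, checking the force between them.

Call:
move_arm --plan '[0,0,0,0,0.002,-0.0064,0.005,0,0,0,0,0.0046,-0.0127,0.005,0,0,0,0,0.0076,-0.0187,0.005,0,0,0,0,0.011,-0.0245,0.005,0,0,0,0,0.015,-0.03,0.005,0,0,0,0,0.0191,-0.0353,0.005,0,0,0,0,0.0238,-0.0401,0.005,0,0,0,0,0.0287,-0.0447,0.005,0,0,0,0,0.0287,-0.0447,0.005]'

```text
clock: 5.38
position: [0.5318, -0.1674, 0.2898]
ee_rot: [0.823, 0.568, 0.0, 0.0]
ft_force: [-1.9, -0.3, 2.4]
grip_width: 0.104
grasp_force: 24.5
```

```bash
python3 look.py w3 bail_grip pail_mid; python3 - <<'E'
from h import *
for n in ["scene","top"]:
    p,C=shot(n)
    for l in ["pail_mid","bail_grip"]: print(n,l,[(w(C,x["position"]).round(4),round(x["conf"],2)) for x in manip.tip_of(p,l)[:1]])
E
```

```text
5.375 [ 0.5318 -0.1674  0.2898] [ 0.6798  0.3286 -0.5369  1.757   0.1857  1.1061 -0.2802] 0.10407782582802051 [-1.8961 -0.2965  2.4126]
bail_grip [(array([ 0.5347, -0.169 ,  0.1397]), 0.65)]
pail_mid [(array([ 0.5926, -0.1862,  0.0433]), 0.64)]
bail_grip [(array([ 0.5306, -0.1667,  0.1385]), 0.85)]
pail_mid [(array([ 0.5916, -0.1874,  0.0448]), 0.9)]
scene pail_mid [(array([ 0.59  , -0.1922,  0.04  ]), 0.66)]
scene bail_grip [(array([ 0.5907, -0.1932,  0.0414]), 0.73)]
top pail_mid [(array([ 0.5889, -0.1915,  0.041 ]), 0.5)]
top bail_grip []
```

```bash
python3 - <<'E'
from h import *
for n,(u0,u1,v0,v1) in {"scene":(160,206,226,266),"top":(300,342,208,246)}.items():
    p,C=shot(n); save(p,n+"1.png")
    a=cv2.imread(f"pics/{n}0.png",0); b=cv2.imread(f"pics/{n}1.png",0)
    t=a[v0:v1,u0:u1]; t=cv2.resize(t,None,fx=8,fy=8,interpolation=2); m=cv2.resize(b[v0-6:v1+6,u0-6:u1+6],None,fx=8,fy=8,interpolation=2)
    r=cv2.matchTemplate(m,t,cv2.TM_CCOEFF_NORMED); _,s,_,l=cv2.minMaxLoc(r); print(n,s,np.array(l)/8-6)
    q=np.array([.5863,-.189,.08]); print(np.array(proj(p,C,q+[.005,0,0]))-proj(p,C,q))
s=cv2.imread("pics/scene1.png")[170:290,120:280]; t=cv2.imread("pics/top1.png")[170:290,240:400]
cv2.imwrite("pics/cmp.png",cv2.resize(np.hstack([s,t]),None,fx=2.5,fy=2.5,interpolation=2))
E
```

```text
scene 0.7307850122451782 [0.125 1.75 ]
[0.61530234 1.07516998]
top 0.2438088208436966 [-3.125 -3.875]
[-0.01001338 -1.65137527]
```

View pics/cmp.png

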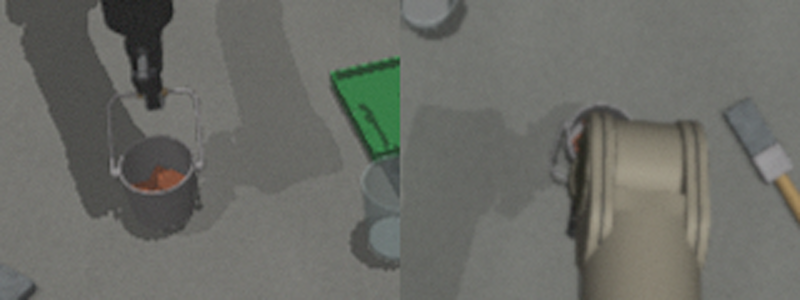

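```bash
python3 - <<'E'
from h import *
g=lambda f:cv2.resize(cv2.imread(f,0),None,fx=8,fy=8,interpolation=2).astype(np.float32)
def ed(x): return cv2.magnitude(cv2.Sobel(x,5,1,0,ksize=7),cv2.Sobel(x,5,0,1,ksize=7))
A,B=g("pics/scene0.png"),g("pics/scene1.png")
for box in [(164,202,222,266),(168,198,232,250),(166,200,245,266)]:
    u0,u1,v0,v1=[8*q for q in box]
    for f in (lambda x:x,ed):
        r=cv2.matchTemplate(f(B)[v0-48:v1+48,u0-48:u1+48],f(A)[v0:v1,u0:u1],cv2.TM_CCOEFF_NORMED);_,s,_,l=cv2.minMaxLoc(r);print(box,round(s,2),np.array(l)/8-6)
E
python3 - <<'E'
import cv2,numpy as np
a=cv2.imread('pics/scene0.png')[205:275,145:225];b=cv2.imread('pics/scene1.png')[205:275,145:225]
c=cv2.imread('pics/w3.png')
t=cv2.resize(np.hstack([a,b]),(800,350),interpolation=2)
cv2.imwrite('pics/c2.png',np.vstack([t,np.hstack([cv2.resize(c,(333,250)),np.zeros((250,467,3),np.uint8)])]))
E
```

```text
(164, 202, 222, 266) 0.73 [0.  1.5]
(164, 202, 222, 266) 0.54 [0.125 1.75 ]
(168, 198, 232, 250) 0.73 [0.25 2.  ]
(168, 198, 232, 250) 0.72 [0.25  1.875]
(166, 200, 245, 266) 0.91 [-0.25   1.875]
(166, 200, 245, 266) 0.69 [-0.125  1.875]
```

View pics/c2.png

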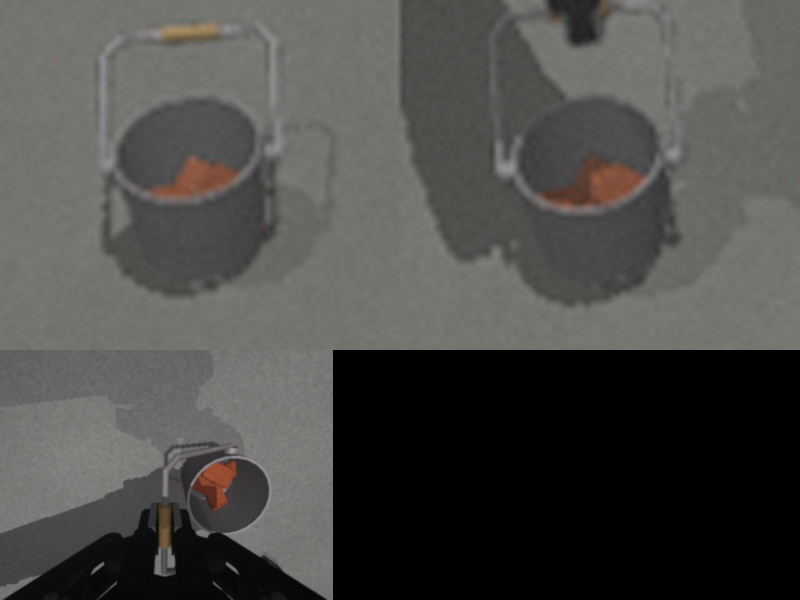

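```bash
python3 - <<'E'
from h import *
from scipy.optimize import least_squares
np.set_printoptions(precision=4,suppress=True)
p,C=shot("scene"); K=[p["fx"],p["fy"],p["cx"],p["cy"]]
yaw=-.363; ex=np.array([np.cos(yaw),np.sin(yaw),0]); ey=np.array([-ex[1],ex[0],0]); ez=np.array([0,0,1.])
t=np.linspace(0,2*np.pi,721)
def ext(K,C,c,th):
    X=c+.044*(np.outer(np.cos(t),np.cos(th)*ex-np.sin(th)*ez)+np.outer(np.sin(t),ey))
    q=(X-C[:3,3])@C[:3,:3]; u=K[0]*q[:,0]/q[:,2]+K[2]; v=K[1]*q[:,1]/q[:,2]+K[3]
    return np.array([u.min(),u.max(),v.min(),v.max()])
def sc(l,r,tp,b,o): return np.array([(l-o)/5+145,(r-o)/5+145,tp/5+205,b/5+205])
S0=sc(116,262,97,199,0); S1=sc(516,661,97,211,400)
d1,d3=np.load("pics/w1.npz"),np.load("pics/w3.npz")
W1=np.array([299,386,135,220.]); s=512/333; W3=np.array([188.5*s,270.5*s,106*s,182.5*s])
for S,W,d in [(S0,W1,d1),(S1,W3,d3)]:
    f=lambda x:np.r_[ext(K,C,x[:3],x[3])-S,(ext(d["K"],d["C"],x[:3],x[3])-W)]
    r=least_squares(f,[.5863,-.189,.08,0]); print(r.x,r.fun)
    for L in ([S,0],[W,1]):
        g=(lambda x:ext(K,C,x[:3],x[3])-S) if L[1]==0 else (lambda x:ext(d["K"],d["C"],x[:3],x[3])-W)
        print(least_squares(g,[.5863,-.189,.08,0]).x)
E
```

```text
[ 0.5861 -0.1906  0.0777  0.0217] [-0.7398  0.6963 -0.4928  1.3016 -0.8543  0.6113 -0.1339  0.1498]
[ 0.5496 -0.1818  0.0423 -0.0149]
[ 0.5866 -0.1911  0.0767  0.0619]
[ 0.5938 -0.1941  0.0777  0.0991] [-1.0037  0.8293  0.7087  1.9038 -0.5961  0.1434 -0.947   1.1058]
[ 0.5462 -0.182   0.0342  0.1164]
[ 0.5944 -0.1957  0.0746  0.0721]
```

The fit puts the sleeve about 6 mm below the grasp point, so the pail slid about 7 mm along +x. I'll slide it back, loosen the fingers, and then push the bail upright with one pad so that height errors don't matter.

Call:
move_arm --plan '[0,0,0,0,-0.0025,0,0.005,0,0,0,0,-0.005,0,0.005,0,0,0,0,-0.0075,0,0.005,0,0,0,0,-0.0075,0,0.005,0,0,0,0,-0.0075,0,0.012,0,0,0,0,-0.0075,0,0.02,0,0,0,0,-0.0075,0.003,0.02,0,0,0,0,-0.0075,0.006,0.02]'

```text
clock: 7.12
position: [0.5244, -0.1647, 0.2832]
ee_rot: [0.823, 0.568, 0.0, 0.0]
ft_force: [-0.0, 0.1, 1.1]
grip_width: 0.232
grasp_force: 0.0
```

```bash
python3 look.py w4 bail_grip pail_mid; python3 - <<'E'
from h import *
p,C=shot("scene"); save(p,"scene2.png")
for l in ["pail_mid"]: print(l,[(w(C,x["position"]).round(4),round(x["conf"],2)) for x in manip.tip_of(p,l)[:1]])
g=lambda f:cv2.resize(cv2.imread(f,0),None,fx=8,fy=8,interpolation=2).astype(np.float32)
A1,A,B=g("pics/scene1.png"),g("pics/scene0.png"),g("pics/scene2.png")
for box in [(164,202,222,266),(166,200,245,266)]:
    u0,u1,v0,v1=[8*q for q in box]
    for Q in (A,A1):
        r=cv2.matchTemplate(B[v0-48:v1+48,u0-48:u1+48],Q[v0:v1,u0:u1],cv2.TM_CCOEFF_NORMED);_,s,_,l=cv2.minMaxLoc(r);print(box,round(s,2),np.array(l)/8-6)
E
```

```text
7.125 [ 0.5244 -0.1647  0.2832] [ 0.6835  0.3199 -0.5386  1.7831  0.1832  1.0883 -0.2812] 0.23246872197687676 [-0.033   0.1128  1.0702]
bail_grip [(array([ 0.5234, -0.1667,  0.1378]), 0.92)]
pail_mid [(array([ 0.5837, -0.1841,  0.0408]), 0.78)]
bail_grip [(array([ 0.5253, -0.1649,  0.1404]), 0.74)]
pail_mid [(array([ 0.5826, -0.1843,  0.0393]), 0.87)]
pail_mid [(array([ 0.583 , -0.1876,  0.0409]), 0.91)]
(164, 202, 222, 266) 0.74 [ 0.5 -1. ]
(164, 202, 222, 266) 0.91 [ 0.375 -2.375]
(166, 200, 245, 266) 0.91 [ 0.375 -1.   ]
(166, 200, 245, 266) 0.95 [ 0.375 -2.875]
```

View pics/w4.png

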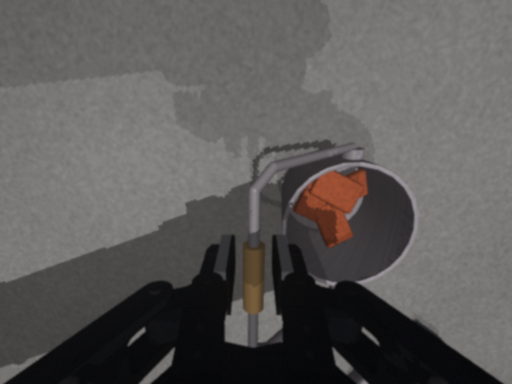

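The sleeve at (254,278) is centred between the loosened pads. The pail is back within about 4 mm of where it started and is standing flat. Next I push the bail upright with the rear pad.

Call:
move_arm --plan '[0,0,0,0,0.005,-0.002,0.02,0,0,0,0,0.01,-0.004,0.02,0,0,0,0,0.017,-0.01,0.02,0,0,0,0,0.0246,-0.014,0.02,0,0,0,0,0.0327,-0.018,0.02,0,0,0,0,0.041,-0.021,0.02,0,0,0,0,0.05,-0.0235,0.02,0,0,0,0,0.057,-0.025,0.02,0,0,0,0,0.062,-0.0254,0.02,0,0,0,0,0.066,-0.0254,0.02,0,0,0,0,0.066,-0.0254,0.02]'

```text
clock: 8.9
position: [0.5862, -0.1881, 0.3087]
ee_rot: [0.823, 0.568, 0.0, -0.0]
ft_force: [-0.5, -0.3, -0.2]
grip_width: 0.233
grasp_force: 0.0
```

```bash
python3 look.py w5 bail_grip pail_mid yoke; python3 - <<'E'
from h import *
p,C=shot("scene"); save(p,"scene3.png")
for l in ["pail_mid","bail_grip"]: print(l,[(w(C,x["position"]).round(4),round(x["conf"],2)) for x in manip.tip_of(p,l)[:1]])
s=cv2.resize(p["color"][170:290,130:250,::-1],(400,400),interpolation=2); t=cv2.resize(cv2.imread("pics/w5.png"),(400,300))
cv2.imwrite("pics/c5.png",np.hstack([s,np.vstack([t,np.zeros((100,400,3),np.uint8)])]))
E
```

```text
8.9 [ 0.5862 -0.1881  0.3087] [ 0.6407  0.4297 -0.5168  1.5828  0.2236  1.1885 -0.2837] 0.23273956583911018 [-0.4819 -0.3337 -0.213 ]
bail_grip [(array([ 0.5826, -0.1887,  0.1624]), 0.86)]
pail_mid [(array([ 0.5837, -0.1836,  0.0417]), 0.77)]
yoke []
bail_grip [(array([ 0.5839, -0.1869,  0.1623]), 0.64)]
pail_mid [(array([ 0.5848, -0.1816,  0.0404]), 0.86)]
yoke []
pail_mid [(array([ 0.5844, -0.1897,  0.0436]), 0.97)]
bail_grip [(array([ 0.5772, -0.1851,  0.1597]), 0.68)]
```

View pics/c5.png

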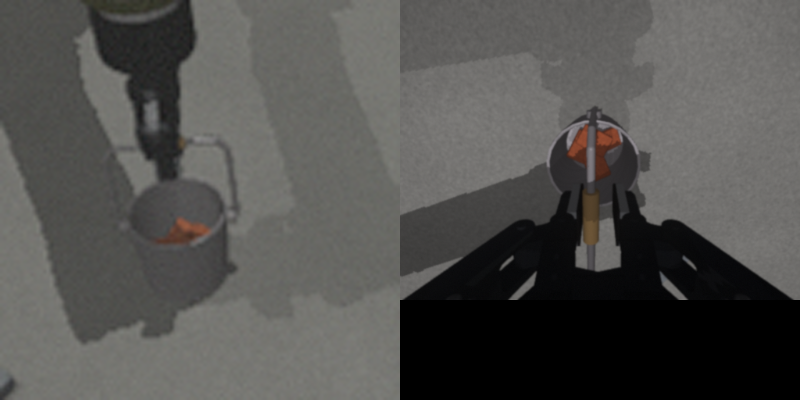

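The bail stands upright over the pail's centre, with the wire in a straight vertical line near column 590 of the composite, and the pail is flat. Now I grip the sleeve. Meanwhile I measure the stand's yaw.

Call:
move_arm --plan '[0,0,0,0,-0.003,-0.003,0.02,0,0,0,0,-0.003,-0.003,0.012,0,0,0,0,-0.003,-0.003,0.005,0,0,0,0,-0.003,-0.003,0.005,0,0,0,0,-0.003,-0.003,0.005,0,0,0,0,-0.003,-0.003,0.005]' --squeeze 60

```text
clock: 10.2
position: [0.5834, -0.1871, 0.3122]
ee_rot: [0.823, 0.568, 0.0, 0.0]
ft_force: [-0.3, -0.3, 4.9]
grip_width: 0.094
grasp_force: 58.7
```

```bash
python3 - <<'E'
from h import *
np.set_printoptions(precision=4,suppress=True)
o=manip.get_obs(); print(o["position"],o["grip_width"],o["grasp_force"],o["ft_force"])
for n in ["top","scene"]:
    p,C=shot(n); c=p["color"].astype(int)
    m=((c[:,:,1]>c[:,:,0]+25)&(c[:,:,1]>c[:,:,2]+25)).astype(np.uint8)
    k,lab,st,ce=cv2.connectedComponentsWithStats(m)
    for i in range(1,k):
        if st[i,4]<150: continue
        v,u=np.nonzero(lab==i); K=p
        d=np.c_[(u-p["cx"])/p["fx"],(v-p["cy"])/p["fy"],np.ones(len(u))]@C[:3,:3].T
        X=C[:3,3]+d*((.024-C[2,3])/d[:,2])[:,None]
        r=cv2.minAreaRect((X[:,:2]*1000).astype(np.float32)); print(n,st[i],r)
    print([(w(C,x["position"]).round(4),round(x["conf"],2)) for l in("yoke","stand") for x in manip.tip_of(p,l)[:1]])
E
```

```text
[ 0.5834 -0.1871  0.3122] 0.09417049766593426 58.737332224845886 [-0.3414 -0.3389  4.9014]
top [ 174  196   63   63 2661] ((584.83203125, 163.3714599609375), (171.51651000976562, 170.03900146484375), 80.49353790283203)
top [   0  329  121   55 6043] ((177.15155029296875, 587.8121948242188), (159.41824340820312, 360.46234130859375), 5.13455867767334)
[(array([0.5876, 0.1662, 0.2325]), 0.82), (array([ 0.584 ,  0.1621, -0.0051]), 0.7)]
scene [ 253   96  106   52 2116] ((86.51898193359375, 626.5669555664062), (371.7522888183594, 428.3215637207031), 5.600986003875732)
scene [ 252  188   45   45 1203] ((587.7322387695312, 161.79815673828125), (170.8618927001953, 186.48057556152344), 80.06318664550781)
[(array([0.5802, 0.1643, 0.2344]), 0.97), (array([0.582 , 0.1652, 0.0038]), 0.57)]
```

Call:
move_arm --plan '[0,0,0,0,0,-0.005,0.005,0,0,0,0,0,-0.015,0.005,0,0,0,0,0,-0.03,0.005,0,0,0,0,0,-0.05,0.005,0,0,0,0,0,-0.07,0.005,0,0,0,0,0,-0.09,0.005,0,0,0,0,0,-0.107,0.005,0,0,0,0,0,-0.12,0.005,0,0,0,0,0,-0.126,0.005,0,0,0,0,0,-0.128,0.005,0,0,0,0,0,-0.128,0.005]'

```text
clock: 11.88
position: [0.5832, -0.1871, 0.4393]
ee_rot: [0.823, 0.568, -0.0, -0.0]
ft_force: [-0.1, -0.1, -3.5]
grip_width: 0.094
grasp_force: 58.6
```

Call:
move_arm --plan '[0,0,-0.01,0.008,-0.006,0,0.005,0,0,-0.02,0.025,-0.02,0,0.005,0,0,-0.04,0.05,-0.04,0,0.005,0,0,-0.06,0.08,-0.063,0,0.005,0,0,-0.08,0.113,-0.089,0,0.005,0,0,-0.1,0.147,-0.116,0,0.005,0,0,-0.12,0.181,-0.143,0,0.005,0,0,-0.14,0.214,-0.169,0,0.005,0,0,-0.16,0.245,-0.194,0,0.005,0,0,-0.18,0.272,-0.215,0,0.005,0,0,-0.197,0.294,-0.233,0,0.005,0,0,-0.197,0.3045,-0.241,0,0.005]'

```text
clock: 13.38
position: [0.4643, 0.1858, 0.4399]
ee_rot: [0.762, 0.647, 0.0, 0.0]
ft_force: [-0.5, -0.3, -3.1]
grip_width: 0.09
grasp_force: 58.7
```

```bash
python3 look.py w6 bail_grip yoke gate_a; python3 - <<'E'
from h import *
for n in ["top","scene"]:
    p,C=shot(n); save(p,n+"6.png")
    print(n,[(l,w(C,x["position"]).round(4),round(x["conf"],2)) for l in("yoke","bail_grip","pail_mid") for x in manip.tip_of(p,l)[:1]])
E
```

```text
13.375 [0.4643 0.1858 0.4399] [ 0.3182  0.1018 -0.8322  1.6939  0.0772  1.3794 -0.6883] 0.08952431024422905 [-0.4865 -0.2658 -3.075 ]
bail_grip [(array([0.465 , 0.1833, 0.2907]), 0.76)]
yoke []
top [('yoke', array([0.5874, 0.1652, 0.2348]), 0.59), ('pail_mid', array([0.4605, 0.1835, 0.1663]), 0.94)]
scene [('yoke', array([0.5784, 0.1644, 0.2338]), 0.91), ('bail_grip', array([0.4605, 0.1825, 0.2896]), 0.56), ('pail_mid', array([0.4612, 0.1851, 0.2862]), 0.68)]Traceback (most recent call last):
  File "look.py", line 8, in <module>
    print(l,[(w(C,x["position"]).round(4),round(x["conf"],2)) for x in manip.tip_of(p,l)[:2]])
                                                                       ~~~~~~~~~~~~^^^^^
ValueError: it knows: bail_grip, beaker, bottle, brush, pail_mid, stand, yoke
```

Call:
move_arm --plan '[0,0,0,0,0.003,0,0.005,0,0,0,-0.001,0.01,0,0.005,0,0,0,-0.002,0.021,0,0.005,0,0,0,-0.002,0.034,0,0.005,0,0,0,-0.002,0.048,0,0.005,0,0,0,-0.002,0.062,0,0.005,0,0,0,-0.002,0.076,0,0.005,0,0,0,-0.002,0.09,0,0.005,0,0,0,-0.002,0.103,0,0.005,0,0,0,-0.002,0.113,0,0.005,0,0,0,-0.002,0.12,0,0.005,0,0,0,-0.002,0.122,0,0.005]'

```text
clock: 15.42
position: [0.5864, 0.1609, 0.4397]
ee_rot: [0.763, 0.646, -0.0, -0.0]
ft_force: [-1.6, -0.5, -3.6]
grip_width: 0.092
grasp_force: 58.7
```

```bash
python3 look.py w7 bail_grip yoke; python3 - <<'E'
from h import *
ims=[cv2.resize(cv2.imread("pics/w7.png")[60:360,80:480],(400,300))]
for n in ["top","scene"]:
    p,C=shot(n); save(p,n+"7.png")
    print(n,[(l,w(C,x["position"]).round(4),round(x["conf"],2)) for l in("yoke","bail_grip","pail_mid") for x in manip.tip_of(p,l)[:1]])
    u,v=map(int,proj(p,C,np.array([.5845,.1635,.26]))); print(n,u,v)
    ims.append(cv2.resize(p["color"][v-30:v+30,u-40:u+40,::-1],(400,300),interpolation=2))
a=cv2.imread("pics/scene6.png"); ims.append(cv2.resize(a[v-30:v+30,u-40:u+40],(400,300),interpolation=2))
cv2.imwrite("pics/c7.png",np.vstack([np.hstack(ims[:2]),np.hstack(ims[2:])]))
E
```

```text
15.425 [0.5864 0.1609 0.4397] [ 0.244   0.3741 -0.7681  1.4233  0.2587  1.4474 -0.6872] 0.09197205920430175 [-1.6179 -0.4593 -3.563 ]
bail_grip [(array([0.587 , 0.1611, 0.2903]), 0.55)]
yoke []
bail_grip [(array([0.5887, 0.159 , 0.2916]), 0.66)]
yoke []
top [('yoke', array([0.5893, 0.1646, 0.2342]), 0.76)]
top 194 220
scene [('yoke', array([0.5814, 0.1652, 0.2329]), 0.8), ('bail_grip', array([0.5804, 0.1619, 0.2849]), 0.54), ('pail_mid', array([0.587 , 0.1607, 0.1667]), 0.81)]
scene 287 148
```

View pics/c7.png

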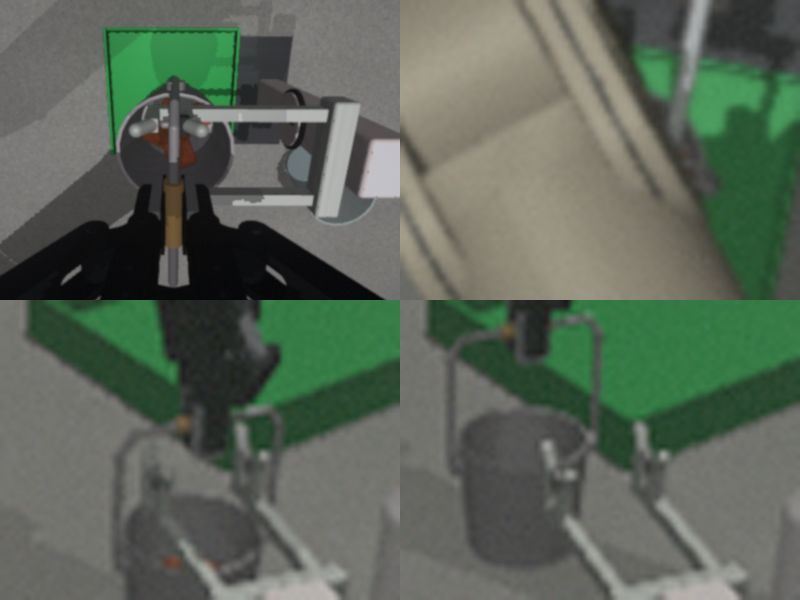

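The wrist crop shows the wire at column 174. The far slot's prongs are at columns 140 and 200, with the mouth centred near 170 on row 129, so the wire is about 2 mm too far toward the post. The bail straddles both plates correctly. A numeric check:

```bash
python3 - <<'E'
from h import *
np.set_printoptions(precision=4,suppress=True)
t=T()
def tl(u,v,z): return (t[:3,:3].T@(ray("w7",u+80,v+60,z)-t[:3,3]))[:2]
print("mouth far z.266",tl(170,129,.266),"wire there",tl(174,129,.285),"wire far",tl(173,85,.285),"wire near",tl(173,280,.285),"sleeve",tl(174,182,.285),tl(174,246,.285))
for z in (.225,.24,.255): print(z,"bars far",tl(270,115,z),"near",tl(270,195,z),tl(270,205,z))
E
```

```text
mouth far z.266 [ 0.0356 -0.0011] wire there [0.0418 0.0008] wire far [0.0614 0.0004] wire near [-0.0431  0.0005] sleeve [0.0155 0.0009] [-0.0211  0.001 ]
0.225 bars far [0.0319 0.0632] near [-0.0269  0.0694] [-0.0351  0.0702]
0.24 bars far [0.036  0.0581] near [-0.0181  0.0638] [-0.0256  0.0646]
0.255 bars far [0.0401 0.053 ] near [-0.0092  0.0582] [-0.016   0.0589]
```

Call:
move_arm --plan '[0,0,0,0.003,-0.001,0,0.005,0,0,0,0.005,-0.002,0,0.005,0,0,0,0.005,-0.002,0.006,0.005,0,0,0,0.005,-0.002,0.013,0.005,0,0,0,0.005,-0.002,0.02,0.005,0,0,0,0.005,-0.002,0.026,0.005,0,0,0,0.005,-0.002,0.03,0.005,0,0,0,0.005,-0.002,0.034,0.005,0,0,0,0.005,-0.002,0.038,0.005,0,0,0,0.005,-0.002,0.038,0.005]'

```text
clock: 17.38
position: [0.5849, 0.1663, 0.4018]
ee_rot: [0.763, 0.646, 0.0, 0.0]
ft_force: [-2.0, -0.5, 0.7]
grip_width: 0.094
grasp_force: 59.2
```

```bash
python3 - <<'E'
from h import *
np.set_printoptions(precision=4,suppress=True)
o=manip.get_obs();print(o["position"],o["ft_force"],o["torque"],o["grip_width"])
t=T()
p,C=shot("wrist"); save(p,"w8.png")
E
```

```text
[0.5849 0.1663 0.4018] [-1.9822 -0.4672  0.7174] [-0.2678  0.3112  0.0324] 0.09441328332833687
```

Contact came at the expected gate height, with a load of 4.3 N. I press on in steps.

Call:
move_arm --plan '[0,0,0,0,0,0.003,0.005,0,0,0,0,0,0.006,0.005,0,0,0,0,0,0.009,0.005,0,0,0,0,0,0.012,0.005,0,0,0,0,0,0.012,0.005]'

```text
clock: 18.05
position: [0.585, 0.1664, 0.3899]
ee_rot: [0.763, 0.646, 0.0, 0.0]
ft_force: [-2.2, -1.2, 5.7]
grip_width: 0.088
grasp_force: 59.7
```

Call:
move_arm --plan '[0,0,0,0,0,0.003,0.005,0,0,0,0,0,0.006,0.005,0,0,0,0,0,0.008,0.005,0,0,0,0,0,0.008,0.005]'

```text
clock: 18.55
position: [0.5849, 0.1665, 0.3821]
ee_rot: [0.763, 0.646, 0.0, 0.0]
ft_force: [-2.6, -0.9, 7.3]
grip_width: 0.091
grasp_force: 59.9
```

Call:
move_arm --plan '[0,0,0,0,0,0.003,0.005,0,0,0,0,0,0.006,0.005,0,0,0,0,0,0.006,0.005]'

```text
clock: 18.92
position: [0.5849, 0.1667, 0.3764]
ee_rot: [0.763, 0.646, 0.0, 0.0]
ft_force: [-3.4, -1.6, 8.3]
grip_width: 0.092
grasp_force: 60.0
```

Call:
move_arm --plan '[0,0,0,0,0,0.002,0.005,0,0,0,0,0,0.004,0.005,0,0,0,0,0,0.004,0.005]'

```text
clock: 19.3
position: [0.5846, 0.1669, 0.3716]
ee_rot: [0.763, 0.646, 0.0, -0.0]
ft_force: [-3.2, 1.4, 5.1]
grip_width: 0.093
grasp_force: 59.6
```

Call:
move_arm --plan '[0,0,0,0,0,0.002,0.005,0,0,0,0,0,0.004,0.005,0,0,0,0,0,0.004,0.005]'

```text
clock: 19.68
position: [0.5847, 0.1669, 0.3681]
ee_rot: [0.763, 0.646, 0.0, -0.0]
ft_force: [-3.5, 0.8, 6.1]
grip_width: 0.093
grasp_force: 59.8
```

The load fell from 11.9 to 8.7 N, so the gates have snapped. If the wire is on the seats, rising 14 mm should bring the force to about zero.

Call:
move_arm --plan '[0,0,0,0,0,-0.003,0.005,0,0,0,0,0,-0.006,0.005,0,0,0,0,0,-0.009,0.005,0,0,0,0,0,-0.012,0.005,0,0,0,0,0,-0.014,0.005,0,0,0,0,0,-0.014,0.005]'

```text
clock: 20.42
position: [0.5851, 0.1661, 0.3819]
ee_rot: [0.763, 0.646, 0.0, 0.0]
ft_force: [-0.2, 1.3, 1.0]
grip_width: 0.095
grasp_force: 59.2
```

```bash
python3 - <<'E'
from h import *
np.set_printoptions(precision=4,suppress=True)
o=manip.get_obs();print(o["position"],o["ft_force"],o["torque"])
p,C=shot("wrist"); save(p,"w9.png")
for l in ("gate_a","yoke"): print(l,[(w(C,x["position"]).round(4),round(x["conf"],2)) for x in manip.look_for(p,l)])
p,C=shot("scene"); save(p,"scene9.png")
for l in ("gate_a","yoke","bail","pail_mid"): print(l,[(w(C,x["position"]).round(4),round(x["conf"],2)) for x in manip.look_for(p,l)])
print([(l,w(C,x["position"]).round(4),round(x["conf"],2)) for l in("yoke","bail_grip","pail_mid") for x in manip.tip_of(p,l)[:1]])
E
```

```text
[0.5851 0.1661 0.3819] [-0.2294  1.3012  0.9987] [ 0.3029 -0.0128  0.0354]
gate_a [(array([0.596 , 0.1972, 0.2458]), 0.59)]
yoke [(array([0.6748, 0.1819, 0.2317]), 0.93)]
gate_a []
yoke []
bail []
pail_mid [(array([0.5957, 0.1481, 0.1224]), 0.86)]
[('yoke', array([0.5801, 0.1667, 0.2296]), 0.47), ('bail_grip', array([0.5813, 0.1673, 0.2287]), 0.48), ('pail_mid', array([0.589 , 0.1651, 0.1053]), 0.82)]
```

The force matches the wire resting on both seats below the gates. I ease up 2.5 mm so the yoke carries only the pail, then let go.

Call:
move_arm --plan '[0,0,0,0,0,-0.0015,0.005,0,0,0,0,0,-0.0025,0.005,0,0,0,0,0,-0.0025,0.005,0,0,0,0,0,-0.0025,0.009,0,0,0,0,0,-0.0025,0.013,0,0,0,0,0,-0.0025,0.02,0,0,0,0,0,-0.0025,0.03,0,0,0,0,0,-0.0025,0.03,0,0,0,0,0,-0.0025,0.03]'

```text
clock: 22.1
position: [0.5849, 0.1663, 0.3843]
ee_rot: [0.763, 0.646, -0.0, 0.0]
ft_force: [0.0, -0.1, -0.8]
grip_width: 0.35
grasp_force: 0.0
```

```bash
python3 - <<'E'
from h import *
np.set_printoptions(precision=4,suppress=True)
o=manip.get_obs();print(o["position"],o["ft_force"],o["torque"],o["grip_width"])
for n in("wrist","scene"):
  p,C=shot(n); save(p,n+"10.png")
  for l in ("gate_a",): print(l,[(w(C,x["position"]).round(4),round(x["conf"],2)) for x in manip.look_for(p,l)])
  print([(l,w(C,x["position"]).round(4),round(x["conf"],2)) for l in("yoke","bail_grip","pail_mid") for x in manip.tip_of(p,l)[:1]])
E
```

```text
[0.5849 0.1663 0.3843] [ 0.0312 -0.0999 -0.8128] [0.0345 0.0003 0.0282] 0.3500494654676387
gate_a [(array([0.5965, 0.2005, 0.2513]), 0.9), (array([0.5887, 0.1416, 0.2486]), 0.67)]
[('yoke', array([0.5839, 0.1636, 0.2349]), 0.52), ('bail_grip', array([0.5859, 0.1684, 0.2345]), 0.56), ('pail_mid', array([0.5869, 0.1699, 0.1106]), 0.94)]
gate_a []
[('yoke', array([0.5793, 0.1635, 0.2288]), 0.87), ('bail_grip', array([0.5842, 0.1673, 0.2307]), 0.56)]
```

Both gates show about 17 mm above the wire. Withdrawing straight up.

Call:
move_arm --plan '[0,0,0,0,0,-0.005,0.03,0,0,0,0,0,-0.012,0.03,0,0,0,0,0,-0.022,0.03,0,0,0,0,0,-0.035,0.03,0,0,0,0,0,-0.055,0.03,0,0,0,0,0,-0.08,0.03,0,0,0,0,0,-0.11,0.03,0,0,0,0,0,-0.13,0.03,0,0,0,0,0,-0.14,0.03,0,0,0,0,0,-0.14,0.03,0,0,0,0,0,-0.14,0.03,0,0,0,0,0,-0.14,0.03]'

```text
clock: 24.1
position: [0.585, 0.1661, 0.5235]
ee_rot: [0.763, 0.646, -0.001, -0.0]
ft_force: [0.2, 0.1, -0.7]
grip_width: 0.352
grasp_force: 0.0
```

```bash
python3 - <<'E'
from h import *
np.set_printoptions(precision=4,suppress=True)
o=manip.get_obs();print(o["clock"],o["position"],o["ft_force"])
prev=None
for n in("wrist","wrist","scene","top"):
  p,C=shot(n)
  print(n,[(l,w(C,x["position"]).round(4),round(x["conf"],2)) for l in("yoke","bail_grip","pail_mid","beaker","bottle","brush") for x in manip.tip_of(p,l)[:1]])
  if n=="wrist":
    print([(w(C,x["position"]).round(4),round(x["conf"],2)) for x in manip.look_for(p,"gate_a")])
    if prev is not None: print("diff",np.abs(prev-p["color"].astype(int)).mean())
    prev=p["color"].astype(int)
    m=manip.silhouettes(p,"bail_grip"); 
    if m: print(cv2.minAreaRect(np.argwhere(m[0]["pixels"])[:,::-1].astype(np.float32)),m[0]["conf"])
E
```

```text
24.1 [0.585  0.1661 0.5235] [ 0.2412  0.08   -0.7185]
wrist [('bail_grip', array([0.5852, 0.1655, 0.2352]), 0.85), ('pail_mid', array([0.5877, 0.1717, 0.1113]), 0.79), ('beaker', array([ 0.7676,  0.0262, -0.0004]), 0.83)]
[(array([0.5855, 0.1368, 0.2464]), 0.46), (array([0.5953, 0.2002, 0.2485]), 0.41)]
((254.5, 175.0), (110.0, 11.0), 90.0) 0.66
wrist [('bail_grip', array([0.5849, 0.1646, 0.233 ]), 0.89), ('pail_mid', array([0.5861, 0.1683, 0.1107]), 0.96), ('beaker', array([ 0.7685,  0.0299, -0.0013]), 0.71)]
[(array([0.5859, 0.1376, 0.2449]), 0.68), (array([0.5905, 0.1981, 0.2466]), 0.5)]
diff 1.2074839274088542
((253.5, 175.5), (111.0, 9.0), 90.0) 0.65
scene [('yoke', array([0.5791, 0.1658, 0.2294]), 0.64), ('bail_grip', array([0.5816, 0.166 , 0.2306]), 0.66), ('pail_mid', array([0.5878, 0.1634, 0.1108]), 0.61), ('beaker', array([ 0.7706,  0.023 , -0.0014]), 0.75), ('bottle', array([ 0.5226,  0.4134, -0.0001]), 0.57), ('brush', array([ 0.5579, -0.4309, -0.0007]), 0.92)]
top [('yoke', array([0.5892, 0.1643, 0.229 ]), 0.85), ('pail_mid', array([0.5847, 0.1631, 0.1108]), 0.44), ('beaker', array([ 0.7672,  0.0311, -0.001 ]), 0.55), ('bottle', array([ 0.525 ,  0.4113, -0.0025]), 0.92), ('brush', array([ 0.5569, -0.4263, -0.001 ]), 0.71)]
```

```bash
python3 -c "
from workcell import manip
print(manip.hand_in())"
```

```text
the job is handed in; nothing more can be done
None
```

The job is handed in: the pail hangs still on the yoke, bail level and both gates seen above the wire (about 12 N peak load), though raising the bail slid it about 7 mm and I moved it back to within about 4 mm.

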